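Hang the soot cover back on the stove hood

TASK

Close the soot clean-out opening in the sloping face of the stove hood: pick up the steel keyhole cover by its handle, feel for the two studs and pass the cover's round holes over both heads until it lies flat on the face, then slide it down the slope until the slots are fully home and the stud heads clamp it, and let go. The hood is thin sheet, so ease the cover on and never push it against the hood or studs with more than about 20 N. Leave the other things where they are.

Things in the scene. Friction and masses are not known exactly. Their poses are not given: they have to be found in the camera images.
- cover: Steel cover plate lying handle up on the work surface: 120 mm along its x, 170 mm along its y, 4 mm thick, about 0.6 kg. Origin: centre of the underside; z square to the plate, up through the handle; x points to the edge that is uppermost on the slope once hung. Home, its axes are parallel to those of face, its underside on the face, 30 mm further down the slope than with the studs centred in its round holes.
- handle (a point): Middle of the cover's straight bar handle, 34 mm above the plate's underside, over the plate's centre: where to grip, the fingers closing along the cover's x. The bar is 100 mm long (y), 12 mm wide (x), 16 mm high, with 22 mm free under it; its two legs are at y = +-42 mm.
- hole_left (a point): Centre, at the underside, of the round hole (20 mm diameter) of the cover's left keyhole, at x = 6, y = 62 mm in the cover's frame, outside the handle's end. From it a 10 mm wide slot runs towards the cover's +x; its end stops the stud's axis at x = 36 mm. Both sides of the slot carry a pressed wedge: total thickness 4 mm at x = 15 mm, rising evenly to 8.5 mm at x = 46 mm.
- hole_right (a point): The same for the right keyhole, at x = 6, y = -62 mm in the cover's frame.
- top_edge (a point): Middle of the cover's upper edge, at its underside, at x = 60, y = 0 mm in the cover's frame.
- face: The sloping face of the hood. Origin: on its surface at the middle of the opening (84 mm wide, 76 mm along the slope); x points up the slope, y left along the hood, z out of the face (40 degrees from vertical). The face is flat and clear for 90 mm down and 140 mm up the slope and 190 mm to either side, but for the two studs.
- left_slot (a point): Middle of the dark slotted hole for the left stud, on the face at x = 36, y = +62 mm of face. Both studs sit on one strap that was clamped somewhere along these slots: they stand up to 11 mm above or below here along the slope (both alike, y exact, not measured: look or feel). Shank 7 mm, domed head 16 mm diameter, its underside 6.5 mm and its top 14.5 mm above the face.
- right_slot (a point): The same for the right stud, at x = 36, y = -62 mm of face.
- stud_l (a joint): Lift of the left stud's head along its axis in m: 0 at rest, about 0.001 with the cover home. Each stud is sprung (0.9 N to start, 1.2 N per mm, 4 mm travel); the cover's wedge lifts it over the last 10 mm of the slide and is clamped. The push needed down the slope grows to about 5 to 14 N just before home; the cover's weight alone does not do it.
- stud_r (a joint): The same for the right stud.
- hood: Fixed sheet-iron stove hood, 380 mm wide (y), 300 mm deep (x), with a narrow shelf 200 mm high along its rear, on which a mug stands. Origin: centre of its underside, x away from the robot. Front skirt 40 mm high at x = -150 mm, then the face rises away from the robot at 40 degrees to the level, 240 mm long.
- kettle: Bystander: soot-grey aluminium kettle, 176 mm diameter, 207 mm high with its bail handle, origin at the centre of its underside.
- pot_holder: Bystander: flat square grey silicone pot holder with dimples, 160 x 160 x 8 mm, origin at the centre of its underside; it and the cover may lie on either side.
- poker: Bystander: iron poker with a wooden handle at its -x end, lying along its x, 430 mm long, origin under its hooked tip.
- scoop: Bystander: stainless coal scoop, blade 130 x 100 mm with 55 mm high sides to its +x, handle to -x, origin at the rear lower edge of the blade.
- ash_box: Bystander: fixed tin ash box with one sliding drawer, 220 x 200 x 130 mm, origin at the centre of its underside.
- match_tin: Bystander: small round match tin, 60 mm diameter, 55 mm high, standing between the cover and the pot holder.

How it is judged:
On the way:
1. the cover lies on the hood's face with both stud heads through its round holes, not yet slid down (z of cover in the frame of face between -0.004 and 0.004 m and x of cover in the frame of face between 0.015 and 0.046 m and y of cover in the frame of face between -0.006 and 0.006 m and angle between the z axis of cover and the z axis of face, either way round below 0.1 rad).
At the end, for the whole second after the job is handed in: The cover is at rest flat on the hood's face (within 2 mm and 2 degrees), over the opening, slid home so that its wedges lift and are clamped under both stud heads (lifted more than 0.7 mm: home to within about 1.5 mm), and released (x of cover in the frame of face between -0.014 and 0.014 m and y of cover in the frame of face between -0.005 and 0.005 m and z of cover in the frame of face between -0.002 and 0.002 m and angle between the z axis of cover and the z axis of face, either way round below 0.035 rad and value of joint each of stud_l, stud_r above 0.0007 m and linear speed of cover below 0.01 m/s); the robot touches nothing.
It fails at once if the cover is forced against the hood and its studs: all their contact forces together pass 42 N (the sprung studs' clamping alone makes about 20 N of this once the cover is home) (contact force between cover and hood above 42 N).
It fails at once if a bystander is moved more than 20 mm (distance of any of kettle, pot_holder, poker, scoop, match_tin from where it was at the start of the episode above 0.02 m).
It also fails if it takes over 67 s, if anything falls off the work surface, if the arm or the gripper's body presses on something with over 40 N, if the wrist force passes 120 N, or if a joint passes its speed limit or range.

ROBOT

A 6-joint arm with a two-finger parallel gripper is mounted at the origin on the work surface. World frame = base frame: x ahead of the robot, y to its left, z up, the work surface at z = 0. Lengths are in m, angles in rad, forces in N, time in s.
With the tool pointing down it reaches from about 0.25 to 0.775 m from the base axis. Payload 4 kg.
Tool frame: the origin (TCP) lies on the centre line of the jaws, within the pads' length; the fingertips stand 17 mm ahead of it and the grasp point (between the pads) lies 2 mm behind it; z points along the fingers, y is the line along which they close (so a half turn about z gives the same grasp; the last joint's range is limited). The gripper opens to 94 mm and grips with 3 to 60 N. Pads are 16 mm wide; open, the fingers measure 119 mm over their backs; the gripper's body (75 mm by 177 mm) begins 78 mm behind the grasp point.
Start: joints at [-1.45, 0.087, 1.371, -0, 1.684, -0.103], TCP at [0.122, -0.536, 0.223] pointing down, gripper open.
Joint ranges: [-3.1, 3.1], [-0.76, 2.03], [0.27, 2.55], [-1.08, 4.22], [0.17, 2.65], [-2.57, 2.57]. Speed limits (rad/s): [2.79, 2.79, 3.14, 3.14, 3.14, 3.14].

INTERFACE

Orientations are given as [roll, pitch, yaw] about the fixed x, y, z axes, in that order (R = Rz(yaw) Ry(pitch) Rx(roll)).
In Python, from bench import robot gives the robot as it stands.
- The arm moves only by the tool servo_tool, never from a script. Its argument "plan" is a list of rows, each a list of 7 numbers: the shift along the tool's x, y, z normalised to -1 to 1, where 1 is 0.1 m, then the turn, a rotation vector about the tool's x, y, z normalised to -1 to 1, where 1 is pi/2 rad, then the finger opening in mm, from 0 to 94. In form: [[x, y, z, ax, ay, az, gripper], ...]. A call has 1 to 12 rows; each row is the pose to reach, as a shift and turn from the pose commanded when the call began, along the tool's axes at that moment; what a row does not reach only later rows make up. A row lasts 1/12 s, in which the tool goes at most 41.7 mm and 7.16 degrees, less where a joint would pass 70% of its speed; a pose out of reach is approached as far as the arm can. A call with a number of a shift or a turn outside -1 to 1 is refused whole. A call with a gripper value outside its range is refused whole. The fingers move at their own pace and stop on an object; the grip force is fixed at half the most. Time passes only in rows, so rows that repeat a pose let the fingers close. It gives the time, the measured TCP pose, the force, the opening and the grip force at its end, in the units of the state.
- robot.get_obs(): the state, without advancing time (a new reading comes with each control period).
- robot.snapshot(name): name is "scene" or "top" or "wrist"; returns the picture (384x512x3 uint8, red, green, blue); there is no depth.
- robot.camera_params(name): a dict with "camera_matrix" (3x3 intrinsics, pixels), "rvec" (rotation vector, rad) and "tvec" (3), from world to camera coordinates, as OpenCV has them; the wrist camera has in their place "tool_from_camera" (4x4, takes a point from camera to tool coordinates, whose origin is the TCP and whose axes are the flange's). Camera axes: x right, y down, z forward; pixel columns grow to the right and rows downward; lengths in m; the calibration is good to about 2 mm. A picture is of the moment at which its call begins: read the wrist's pose just before it. camera_params takes no time and is no camera call.
- robot.close_job(): hands the job in; it is judged then, once.
Trained networks look in the newest picture that a camera, given by its name, has taken for a name from the list of things; names that differ only in an ending like _2 or _b are one class to them, and where a whole thing is asked for, a point or a joint stands for the part that bears it (a point fixed in the world has none). Each returns a list of dicts, best first, with "conf" (0 to 1); they miss things now and then, are a little off and sometimes report something else, mostly with a low value. They report only what shows in the picture. A call takes as long as a camera call.
- robot.find_in(thing, camera): "extent" ([centre column, centre row, width, height] in pixels, round what is visible of it).
The state is a dict: "time": time; "joint_positions": joint angles; "qvel": joint speeds; "joint_torque": joint torques, N m; "tool_pos": TCP position; "ee_rot": TCP orientation; "wrist_force": force on the tool from outside, world axes, zero at the start; "wrist_torque": the same for the moment, N m; "width": finger opening in m; "finger_force": force on a finger pad.
Only numpy, scipy, OpenCV 4.12 (cv2) and the standard library are available. Lean on these libraries where they do the work, as an engineer would, in place of code of your own. Each camera call takes 0.05 s, during which the arm holds its last target. There are 200 camera calls.

## Working session

There is one attempt and no reset: what is moved stays moved. The work goes in short steps, Python scripts to look and compute and a tool call to move; the robot and the scene stay as the last step left them, time stands still between calls to the robot, and variables do not carry over. Pictures are saved under pics/ and viewed, at most 13 in all, crops included, and the job is handed in when it is done.

Besides the shell and the picture viewer there is one more tool, called after "Call:" as name([rows], argument=value, ...), one row to a line, values as JSON. servo_tool: Moves the arm, as the interface text tells. Scaled input: -1 to 1 covers 0.1 m each way for a shift and pi/2 rad each way for a turn. Its arguments: {"type":"object","properties":{"plan":{"type":"array","items":{"type":"array","items":{"type":"number"}}}},"required":["plan"]}

```bash
mkdir -p pics; ls; python3 - <<'E'
from bench import robot
import cv2,numpy as np
ims=[]
for c in("scene","top"):
    im=robot.snapshot(c); cv2.imwrite(f"pics/{c}0.png",im[:,:,::-1])
    for t in("cover","handle","hole_left","hole_right","top_edge","hood","left_slot","right_slot","stud_l","face","pot_holder","match_tin","kettle"):
        try: print(c,t,[(np.round(d["extent"]).tolist(),round(d["conf"],2)) for d in robot.find_in(t,c)[:3]])
        except Exception as e: print(t,e)
    p=robot.camera_params(c); print(p)
print(robot.camera_params("wrist")); print(robot.get_obs())
E
```

```text
pics
scene cover [([254.0, 134.0, 57.0, 41.0], 0.56)]
scene handle [([253.0, 134.0, 54.0, 43.0], 0.66), ([292.0, 212.0, 32.0, 42.0], 0.22)]
scene hole_left [([252.0, 133.0, 52.0, 41.0], 0.95), ([289.0, 207.0, 34.0, 38.0], 0.55), ([300.0, 100.0, 70.0, 40.0], 0.24)]
scene hole_right [([254.0, 132.0, 51.0, 42.0], 0.67)]
scene top_edge [([257.0, 133.0, 52.0, 42.0], 0.74), ([288.0, 210.0, 34.0, 38.0], 0.62)]
scene hood [([363.0, 157.0, 262.0, 312.0], 0.56)]
scene left_slot [([66.0, 260.0, 112.0, 88.0], 0.64), ([290.0, 210.0, 37.0, 39.0], 0.63), ([166.0, 336.0, 132.0, 94.0], 0.3)]
scene right_slot [([291.0, 209.0, 36.0, 39.0], 0.64)]
scene stud_l []
scene face [([291.0, 210.0, 38.0, 39.0], 0.68)]
scene pot_holder [([161.0, 246.0, 77.0, 70.0], 0.75)]
scene match_tin [([222.0, 188.0, 22.0, 21.0], 0.85)]
scene kettle [([342.0, 122.0, 57.0, 65.0], 0.82), ([255.0, 134.0, 51.0, 44.0], 0.26)]
{'camera_matrix': array([[368.95256908,   0.        , 256.76234925],
       [  0.        , 368.95256908, 196.28308485],
       [  0.        ,   0.        ,   1.        ]]), 'rvec': array([ 2.49353182,  0.804
[... 1666 characters left out ...]
joint_positions': array([-1.45009718e+00,  8.71736730e-02,  1.37070770e+00, -2.60225080e-05,
        1.68359267e+00, -1.03119607e-01]), 'qvel': array([ 8.47481405e-04,  1.27635780e-03, -3.88451980e-04, -3.01751900e-04,
        8.23546872e-05,  1.08796842e-03]), 'joint_torque': array([ 4.20598485e-05, -3.40033436e+01, -3.02591515e+01,  7.17638154e-02,
        2.36951548e-02, -8.62924878e-06]), 'tool_pos': array([ 0.12205329, -0.53630036,  0.22251637]), 'ee_rot': array([3.14147733e+00, 3.79290420e-05, 2.23815823e-01]), 'wrist_force': array([-0.25963628,  0.59035794, -0.07766823]), 'wrist_torque': array([-0.01740888, -0.00089081, -0.00263977]), 'finger_force': 0.0, 'width': 0.09383415736752637}
```

```bash
python3 - <<'E'
import cv2
t=cv2.imread("pics/top0.png")[120:290,90:350]; cv2.imwrite("pics/t1.png",cv2.resize(t,None,fx=3,fy=3,interpolation=2))
E
```

```text
(no output)
```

View pics/t1.png

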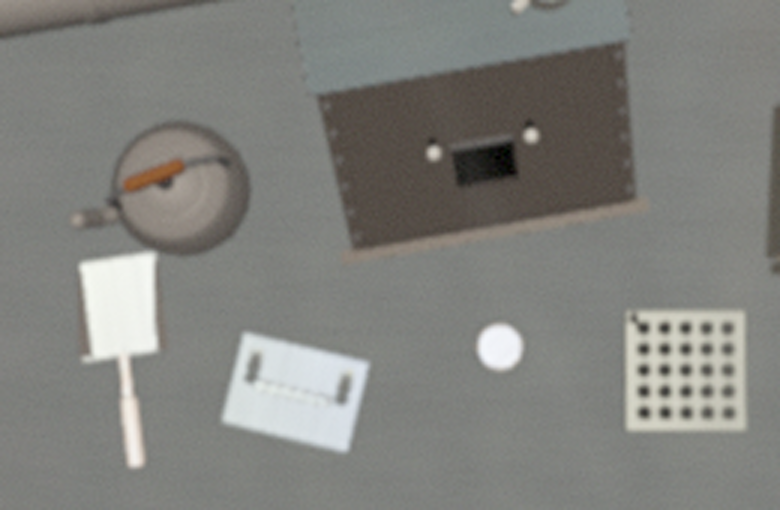

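View pics/scene0.png

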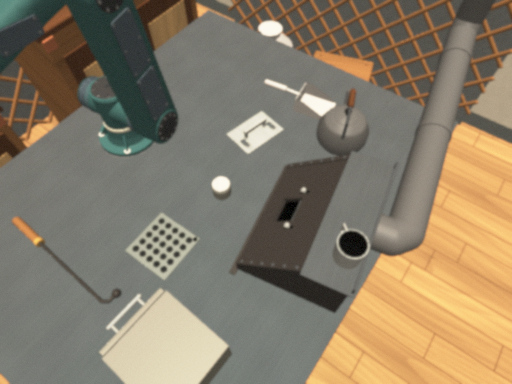

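The top picture shows the cover near pixel (188,250), with its handle running left to right and its slots pointing up the image. The hood face has studs at about (235,171) and (267,165), and the opening is just below them.

```bash
cat > h.py <<'E'
import numpy as np,cv2
from scipy.spatial.transform import Rotation as R
from scipy.optimize import least_squares
S,C=np.sin(np.radians(40)),np.cos(np.radians(40))
def proj(p,P):
    return cv2.projectPoints(np.float64(P).reshape(-1,1,3),p["rvec"],p["tvec"],p["camera_matrix"],None)[0][:,0]
def wristp(p,pos,rpy):
    T=np.eye(4);T[:3,:3]=R.from_euler("xyz",rpy).as_matrix();T[:3,3]=pos
    M=np.linalg.inv(T@p["tool_from_camera"])
    return dict(camera_matrix=p["camera_matrix"],rvec=cv2.Rodrigues(M[:3,:3])[0],tvec=M[:3,3])
def cover(q,L):  # q: x,y,yaw
    return np.array(L)@R.from_euler("z",q[2]).as_matrix().T+[q[0],q[1],0]
def faceR(yaw): # columns x up slope,y left,z out
    Rz=R.from_euler("z",yaw).as_matrix()
    return Rz@np.array([[C,0,-S],[0,1,0],[S,0,C]])
def face(q,L): return np.array(L)@faceR(q[3]).T+q[:3]
E
python3 - <<'E'
from h import *
from bench import robot
p=robot.camera_params("top")
f=lambda a:np.array(a)/3+[90,120]
L=[[.06,.085,.004],[.06,-.085,.004],[-.06,-.085,.004],[-.06,.085,.004]]
I=f([(245,332),(370,362),(348,452),(222,422)])
r=least_squares(lambda q:(proj(p,cover(q,L))-I).ravel(),[.5,.2,0]); print(r.x,np.round(r.fun,1))
# face: hood edge points + opening; q=x,y,z,yaw ,s=lower edge distance, d
I=f([(352,250),(636,200),(319,95),(626,42),(453,150),(515,143),(517,177),(458,186),(434,152),(531,134)])
def L2(s,d): return [[-s,.19,0],[-s,-.19,0],[.24-s,.19,0],[.24-s,-.19,0],[.038,.042,0],[.038,-.042,0],[-.038,-.042,0],[-.038,.042,0],[.036+d,.062,.0125],[.036+d,-.062,.0125]]
def org(q): return np.array([q[0],q[1],.04+q[3]*S,q[2]])
r=least_squares(lambda q:(proj(p,face(org(q),L2(q[3],q[4])))-I).ravel(),[.7,0,0,.1,0]); print(r.x,org(r.x),np.round(r.fun,1))
E
```

```text
[ 0.36454175  0.26650026 -0.22275067] [ 0.1  0.4 -0.4  0.3 -0.2 -0.4  0.5 -0.3]
[0.66080805 0.01805171 0.1820277  0.09758295 0.00479297] [0.66080805 0.01805171 0.10272511 0.1820277 ] [ 0.3  0.   0.2  0.5 -0.6 -0.5 -0.2 -0.2 -1.2 -1.6  0.  -3.   1.5  2.1
 -0.2  2.8  0.1 -0.3  0.3  0.2]
```

```bash
cat >> h.py <<'E'
def pose(pos,Rm): return np.array(pos),R.from_matrix(Rm) if not isinstance(Rm,R) else Rm
def steps(p0,R0,p1,R1,n,dec=3):
    """split move into n calls; print rounded normalised rows (each from prev commanded)"""
    p,Q=np.array(p0),R0; dv=(R0.inv()*R1).as_rotvec()
    for i in range(1,n+1):
        tp=p0+(p1-p0)*i/n; tQ=R0*R.from_rotvec(dv*i/n)
        s=np.round(Q.inv().apply(tp-p)/.1,dec); t=np.round((Q.inv()*tQ).as_rotvec()/(np.pi/2),dec)
        print(s.tolist(),t.tolist(),"|",np.round(tp,3))
        p=p+Q.apply(s*.1); Q=Q*R.from_rotvec(t*np.pi/2)
    return p,Q
def faceTool(yaw): # tool x=face y, y=face x, z=-face z
    F=faceR(yaw); return R.from_matrix(np.c_[F[:,1],F[:,0],-F[:,2]])
def now(robot):
    o=robot.get_obs(); return np.array(o["tool_pos"]),R.from_euler("xyz",o["ee_rot"]),o
FQ=np.array([.6608,.0181,.1027,.182])
E
python3 - <<'E'
from h import *
from bench import robot
p,Q,o=now(robot)
steps(p,Q,face(FQ,[[0,0,.15]])[0],faceTool(FQ[3]),6)
E
```

```text
[0.92, -0.708, 0.008] [-0.059, 0.056, -0.155] | [ 0.196 -0.447  0.222]
[1.062, -0.468, 0.041] [-0.059, 0.057, -0.155] | [ 0.27  -0.357  0.221]
[1.138, -0.206, 0.109] [-0.059, 0.056, -0.155] | [ 0.344 -0.268  0.22 ]
[1.142, 0.06, 0.202] [-0.059, 0.057, -0.155] | [ 0.418 -0.178  0.219]
[1.073, 0.306, 0.32] [-0.058, 0.056, -0.155] | [ 0.492 -0.089  0.218]
[0.939, 0.518, 0.446] [-0.059, 0.057, -0.155] | [0.566 0.001 0.218]
```

```bash
python3 - <<'E'
from h import *
from bench import robot
p,Q,o=now(robot)
steps(p,Q,face(FQ,[[0,0,.15]])[0],faceTool(FQ[3]),7,2)
E
```

```text
[0.79, -0.61, 0.01] [-0.05, 0.05, -0.13] | [ 0.185 -0.46   0.222]
[0.89, -0.43, 0.03] [-0.05, 0.05, -0.14] | [ 0.249 -0.383  0.221]
[0.97, -0.24, 0.08] [-0.05, 0.05, -0.13] | [ 0.312 -0.306  0.22 ]
[0.98, -0.04, 0.14] [-0.05, 0.04, -0.13] | [ 0.376 -0.229  0.22 ]
[0.96, 0.14, 0.21] [-0.05, 0.05, -0.13] | [ 0.439 -0.153  0.219]
[0.9, 0.31, 0.3] [-0.05, 0.05, -0.14] | [ 0.503 -0.076  0.218]
[0.78, 0.47, 0.4] [-0.05, 0.05, -0.13] | [0.566 0.001 0.218]
```

Call:
servo_tool([
  [0.79,-0.61,0.01,-0.05,0.05,-0.13,94],
  [0.79,-0.61,0.01,-0.05,0.05,-0.13,94],
  [0.79,-0.61,0.01,-0.05,0.05,-0.13,94],
])

```text
time: 1.65
tool_pos: [0.1866, -0.4557, 0.2205]
ee_rot: [3.057, -0.073, 0.435]
wrist_force: [0.9, 0.5, -0.8]
width: 0.0935
finger_force: 0.0
```

Call:
servo_tool([
  [0.89,-0.43,0.03,-0.05,0.05,-0.14,94],
  [0.89,-0.43,0.03,-0.05,0.05,-0.14,94],
  [0.89,-0.43,0.03,-0.05,0.05,-0.14,94],
])

```text
time: 1.9
tool_pos: [0.2499, -0.3795, 0.2207]
ee_rot: [2.954, -0.12, 0.666]
wrist_force: [0.3, 0.2, 0.4]
width: 0.094
finger_force: 0.0
```

Call:
servo_tool([
  [0.97,-0.24,0.08,-0.05,0.05,-0.13,94],
  [0.97,-0.24,0.08,-0.05,0.05,-0.13,94],
  [0.97,-0.24,0.08,-0.05,0.05,-0.13,94],
])

```text
time: 2.15
tool_pos: [0.3132, -0.3024, 0.2198]
ee_rot: [2.846, -0.148, 0.884]
wrist_force: [0.2, -0.2, -0.1]
width: 0.0942
finger_force: 0.0
```

Call:
servo_tool([
  [0.98,-0.04,0.14,-0.05,0.04,-0.13,94],
  [0.98,-0.04,0.14,-0.05,0.04,-0.13,94],
  [0.98,-0.04,0.14,-0.05,0.04,-0.13,94],
])

```text
time: 2.4
tool_pos: [0.3765, -0.2262, 0.2197]
ee_rot: [2.736, -0.136, 1.1]
wrist_force: [0.8, 0.2, 0.1]
width: 0.0941
finger_force: 0.0
```

Call:
servo_tool([
  [0.96,0.14,0.21,-0.05,0.05,-0.13,94],
  [0.96,0.14,0.21,-0.05,0.05,-0.13,94],
  [0.96,0.14,0.21,-0.05,0.05,-0.13,94],
])

```text
time: 2.65
tool_pos: [0.4395, -0.1499, 0.2185]
ee_rot: [2.631, -0.117, 1.32]
wrist_force: [-0.4, -0.0, -0.7]
width: 0.0938
finger_force: 0.0
```

Call:
servo_tool([
  [0.9,0.31,0.3,-0.05,0.05,-0.14,94],
  [0.9,0.31,0.3,-0.05,0.05,-0.14,94],
  [0.9,0.31,0.3,-0.05,0.05,-0.14,94],
])

```text
time: 2.9
tool_pos: [0.5027, -0.0729, 0.2176]
ee_rot: [2.532, -0.066, 1.549]
wrist_force: [0.1, -0.8, -0.9]
width: 0.0944
finger_force: 0.0
```

Call:
servo_tool([
  [0.78,0.47,0.4,-0.05,0.05,-0.13,94],
  [0.78,0.47,0.4,-0.05,0.05,-0.13,94],
  [0.78,0.47,0.4,-0.05,0.05,-0.13,94],
  [0.78,0.47,0.4,-0.05,0.05,-0.13,94],
  [0.78,0.47,0.4,-0.05,0.05,-0.13,94],
])

```text
time: 3.32
tool_pos: [0.5657, 0.0012, 0.2175]
ee_rot: [2.447, -0.003, 1.756]
wrist_force: [0.4, 0.1, -0.6]
width: 0.0939
finger_force: 0.0
```

```bash
python3 - <<'E'
from h import *
from bench import robot
import json
p,Q,o=now(robot); print(o["time"],p,o["ee_rot"],o["joint_positions"],face(FQ,[[0,0,.15]]),faceTool(FQ[3]).as_euler("xyz"))
im=robot.snapshot("wrist"); cv2.imwrite("pics/w1.png",im[:,:,::-1])
json.dump([p.tolist(),list(map(float,o["ee_rot"]))],open("w1.json","w"))
for t in("stud_l","left_slot","face"): print(t,[(np.round(d["extent"],1).tolist(),round(d["conf"],2)) for d in robot.find_in(t,"wrist")[:4]])
E
```

```text
3.3167 [0.56568763 0.00124347 0.21746736] [ 2.44722365 -0.00280276  1.75550855] [-0.2669658  -0.3304482   1.90676392  0.35218163  0.95326843 -0.5649301 ] [[0.56597433 0.00064862 0.21760667]] [2.44346095 0.         1.75279633]
stud_l [([302.3, 111.9, 20.8, 19.7], 0.68), ([296.4, 238.2, 18.8, 15.0], 0.67)]
left_slot [([271.7, 178.0, 93.4, 139.4], 0.63)]
face [([267.6, 178.1, 92.7, 145.6], 0.69)]
```

View pics/w1.png

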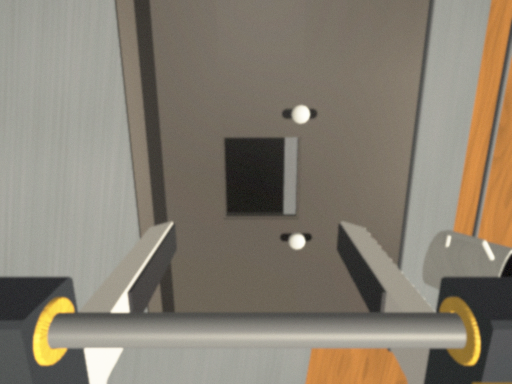

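The wrist view shows studs at (301,114) and (297,241) inside short dark slots. The opening spans columns 224–298 and rows 138–216.

```bash
python3 - <<'E'
from h import *
from bench import robot
import json
g=cv2.cvtColor(cv2.imread("pics/w1.png"),6).astype(float)
b=(g>150).astype(np.uint8)
pts={}
for n,(r0,r1) in dict(L=(100,128),R=(228,255)).items():
    m=b[r0:r1,280:325]; ys,xs=np.nonzero(m); print(n,xs.mean()+280,ys.mean()+r0,len(xs)); pts[n]=(xs.mean()+280,ys.mean()+r0)
    row=int(round(ys.mean()))+r0; print(np.round(g[row,272:330]).astype(int))
def edge(v,o): d=np.abs(np.diff(v)); i=d.argmax(); k=slice(max(i-2,0),i+3); return o+.5+(np.arange(len(d))[k]*d[k]).sum()/d[k].sum()
E=[]
l=lambda r:edge(g[r,215:235],215); rr=lambda r:edge(g[r,290:306],290)
t=lambda c:edge(g[128:146,c],128); bo=lambda c:edge(g[206:224,c],206)
print([l(r) for r in(150,180,205)],[rr(r) for r in(150,180,205)],[t(c) for c in(235,255,275)],[bo(c) for c in(235,255,275)])
ed=[((-.038,y),0,l) for y in()]
pos,rpy=json.load(open("w1.json")); cam=wristp(robot.camera_params("wrist"),pos,rpy)
print("pred opening",proj(cam,face(FQ,[[-.038,.042,0],[.038,.042,0],[.038,-.042,0],[-.038,-.042,0],[.036,.062,.011],[.036,-.062,.011],[-.0976,0,0]])))
E
```

```text
L 300.79347826086956 113.89492753623189 276
[115 114 109 113 113 113 115 111 113  98  73  55  47  51  50  45  46  56
  72 115 157 189 206 217 226 234 240 244 246 249 252 252 253 254 254 254
 249 218 128  64  49  46  48  52  72  93 108 115 113 115 116 115 118 113
 115 116 114 117]
R 296.9526066350711 241.3127962085308 211
[102 101 101 103 101 104 101 102  99  93  81  78  77  76  76  88 117 159
 188 210 222 230 238 243 246 249 251 253 254 254 254 252 238 165  95  81
  83  87  94 101 102 104 103 104 104 105 104 102 102 107 106 106 103 103
 103 104 106 105]
[np.float64(224.03846153846155), np.float64(225.6830985915493), np.float64(226.2536231884058)] [np.float64(296.3222222222222), np.float64(295.6136363636364), np.float64(295.28)] [np.float64(137.30645161290323), np.float64(137.33333333333334), np.float64(137.2462686567164)] [np.float64(215.03488372093022), np.float64(215.3695652173913), np.float64(215.47142857142856)]
pred opening [[216.70427372 138.00151483]
 [297.92914471 138.09510706]
 [295.08785585 222.37475744]
 [219.27928868 222.23605978]
 [297.89733394 116.85085301]
 [293.63824557 245.40608267]
 [156.60490814 181.47868432]]
```

```bash
python3 - <<'E'
import cv2
t=cv2.imread("pics/w1.png")[95:260,205:330]; cv2.imwrite("pics/w1z.png",cv2.resize(t,None,fx=3.6,fy=3.6,interpolation=cv2.INTER_NEAREST))
E
```

```text
(no output)
```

View pics/w1z.png

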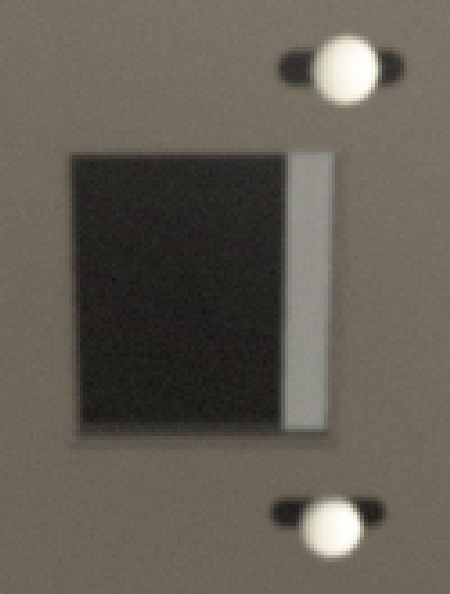

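The zoom puts the slot middles at about (299.6,113.6) and (296.4,237.5). The opening's rim spans columns 224.5–298 and rows 137–218. Both heads sit a little up-slope of the slot centres.

```bash
python3 - <<'E'
from h import *
from bench import robot
import json
pos,rpy=json.load(open("w1.json")); cam=wristp(robot.camera_params("wrist"),pos,rpy)
I=np.array([(224.4,137.2),(298.6,137.2),(297.5,217.8),(225.5,217.8),(299.6,113.6),(296.4,237.5),(300.8,113.9),(297,241.3)])
def L(d): return [[-.038,.042,0],[.038,.042,0],[.038,-.042,0],[-.038,-.042,0],[.036,.062,0],[.036,-.062,0],[.036+d,.062,.011],[.036+d,-.062,.011]]
W=np.array([1,1,1,1,2,2,2,2.])[:,None]
for free in(0,1):
    def q2(v): return np.r_[FQ[:3]+faceR(v[3])@v[:3],v[3]]
    f=lambda v:((proj(cam,face(q2(v),L(v[4])))-I)*W).ravel()
    r=least_squares(lambda v:np.r_[f(v),0 if free else v[2]*1e5],[0,0,0,.182,0]); print(r.x,q2(r.x),"\n",np.round(r.fun[:16].reshape(8,2)/W,1))
E
```

```text
[ 3.60037354e-03  2.58481871e-03 -4.90423175e-07  1.95688094e-01
 -7.07823951e-04] [0.66300312 0.02117183 0.1050139  0.19568809] 
 [[-4.5 -1.5]
 [ 2.8 -2.3]
 [ 1.7  1.6]
 [-2.2  2.2]
 [ 0.3 -0.7]
 [ 0.3  0.4]
 [-0.2 -0.4]
 [ 0.2  1.2]]
[ 0.00410891  0.00144154 -0.00615987  0.19018469 -0.00046989] [0.66750644 0.02085908 0.10062242 0.19018469] 
 [[-3.  -1.2]
 [ 2.7 -1.6]
 [ 1.2  0.7]
 [-1.3  1. ]
 [ 0.2  0.4]
 [-0.2 -0.8]
 [-0.   0.7]
 [ 0.  -0.2]]
```

```bash
sed -i 's/^FQ=.*/FQ=np.array([.665,.021,.103,.193])/' h.py; python3 - <<'E'
from h import *
from bench import robot
p,Q,o=now(robot)
steps(p,Q,np.array([.3645,.2665,.17]),R.from_euler("xyz",[np.pi,0,1.348]),4,2)
E
```

```text
[0.75, -0.37, -0.15] [0.11, -0.02, 0.06] | [0.515 0.066 0.206]
[0.7, -0.45, -0.09] [0.11, -0.03, 0.06] | [0.465 0.133 0.194]
[0.66, -0.53, -0.05] [0.11, -0.02, 0.06] | [0.415 0.2   0.182]
[0.6, -0.59, 0.04] [0.11, -0.02, 0.07] | [0.364 0.266 0.17 ]
```

Call:
servo_tool([
  [0.75,-0.37,-0.15,0.11,-0.02,0.06,94],
  [0.75,-0.37,-0.15,0.11,-0.02,0.06,94],
  [0.75,-0.37,-0.15,0.11,-0.02,0.06,94],
])

```text
time: 3.77
tool_pos: [0.5147, 0.0678, 0.2077]
ee_rot: [2.62, -0.032, 1.655]
wrist_force: [-1.1, 0.2, 0.2]
width: 0.0939
finger_force: 0.0
```

Call:
servo_tool([
  [0.7,-0.45,-0.09,0.11,-0.03,0.06,94],
  [0.7,-0.45,-0.09,0.11,-0.03,0.06,94],
  [0.7,-0.45,-0.09,0.11,-0.03,0.06,94],
])

```text
time: 4.02
tool_pos: [0.4639, 0.1382, 0.1944]
ee_rot: [2.798, -0.03, 1.557]
wrist_force: [-0.2, 0.0, 0.9]
width: 0.094
finger_force: 0.0
```

Call:
servo_tool([
  [0.66,-0.53,-0.05,0.11,-0.02,0.06,94],
  [0.66,-0.53,-0.05,0.11,-0.02,0.06,94],
  [0.66,-0.53,-0.05,0.11,-0.02,0.06,94],
])

```text
time: 4.27
tool_pos: [0.4133, 0.2045, 0.1817]
ee_rot: [2.976, -0.024, 1.458]
wrist_force: [0.7, -0.2, -0.1]
width: 0.0936
finger_force: 0.0
```

Call:
servo_tool([
  [0.6,-0.59,0.04,0.11,-0.02,0.07,94],
  [0.6,-0.59,0.04,0.11,-0.02,0.07,94],
  [0.6,-0.59,0.04,0.11,-0.02,0.07,94],
  [0.6,-0.59,0.04,0.11,-0.02,0.07,94],
  [0.6,-0.59,0.04,0.11,-0.02,0.07,94],
])

```text
time: 4.68
tool_pos: [0.3657, 0.2664, 0.1695]
ee_rot: [-3.139, 0.001, 1.342]
wrist_force: [0.5, 0.4, 0.2]
width: 0.0941
finger_force: 0.0
```

```bash
python3 - <<'E'
from h import *
from bench import robot
import json
p,Q,o=now(robot); print(o["time"],p,o["ee_rot"],o["joint_positions"],o["wrist_force"])
im=robot.snapshot("wrist"); cv2.imwrite("pics/w2.png",im[:,:,::-1])
json.dump([p.tolist(),list(map(float,o["ee_rot"]))],open("w2.json","w"))
cam=wristp(robot.camera_params("wrist"),p,o["ee_rot"])
print(np.round(proj(cam,cover([.3645,.2665,-.2227],[[.06,.085,.004],[.06,-.085,.004],[-.06,-.085,.004],[-.06,.085,.004],[.006,.062,.004],[.006,-.062,.004],[0,.05,.042],[0,-.05,.042]]))))
E
```

```text
4.6833 [0.36572312 0.26638232 0.16950574] [-3.13862076e+00  7.15645880e-04  1.34161813e+00] [ 5.03008844e-01 -1.14004632e-01  1.67449962e+00  1.45458777e-03
  1.58378629e+00  7.32205044e-01] [0.49737889 0.36072385 0.20155361]
[[318.  89.]
 [312. 253.]
 [201. 254.]
 [191.  89.]
 [261. 114.]
 [262. 234.]
 [255. 130.]
 [256. 238.]]
```

View pics/w2.png

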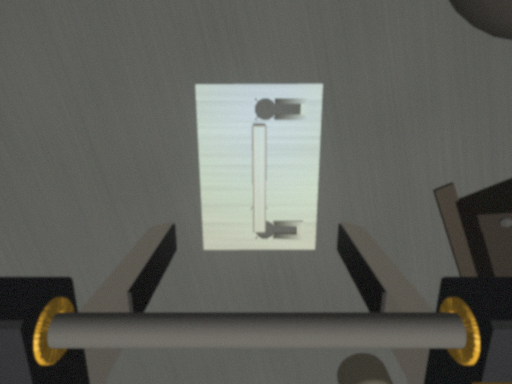

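The cover's corners are at (195,84), (323,84), (316,249) and (204,250). Its slots run to the right in the image, which is +tool y, so the grasp orientation is correct.

```bash
python3 - <<'E'
from h import *
from bench import robot
import json
pos,rpy=json.load(open("w2.json")); cam=wristp(robot.camera_params("wrist"),pos,rpy)
L=[[.06,.085,.004],[.06,-.085,.004],[-.06,-.085,.004],[-.06,.085,.004]]
I=np.array([(195,84),(323,84),(316,249.5),(204,250.)])
r=least_squares(lambda q:(proj(cam,cover(q,L))-I).ravel(),[.364,.266,-.22]); q=r.x;print(q,np.round(r.fun,1))
p,Q,o=now(robot)
steps(p,Q,np.array([q[0],q[1],.032]),R.from_euler("xyz",[np.pi,0,q[2]+np.pi/2]),2,3)
E
```

```text
[0.37014727 0.27330468 1.34654028] [-24.5  24.1  25.1  23.2  24.2 -24.9 -25.  -24.9]
[0.04, 0.015, 0.689] [-0.001, -0.001, -0.502] | [0.368 0.27  0.101]
[0.018, 0.038, 0.688] [-0.001, -0.0, -0.502] | [0.37  0.273 0.032]
```

```bash
python3 - <<'E'
from h import *
from bench import robot
import json
pos,rpy=json.load(open("w2.json")); cam=wristp(robot.camera_params("wrist"),pos,rpy)
L=[[.06,.085,.004],[.06,-.085,.004],[-.06,-.085,.004],[-.06,.085,.004]]
I=np.array([(323,84),(316,249.5),(204,250.),(195,84)])
r=least_squares(lambda q:(proj(cam,cover(q,L))-I).ravel(),[.364,.266,-.22]); q=r.x;print(q,np.round(r.fun,1))
p,Q,o=now(robot)
steps(p,Q,np.array([q[0],q[1],.032]),R.from_euler("xyz",[np.pi,0,q[2]+np.pi/2]),2,3)
E
```

```text
[ 0.3694376   0.26988127 -0.22260007] [ 0.  -0.3 -0.5 -0.2  0.1 -0.1  0.3  0.5]
[0.022, 0.016, 0.689] [-0.001, 0.0, -0.002] | [0.368 0.268 0.101]
[0.022, 0.015, 0.688] [-0.001, 0.0, -0.003] | [0.369 0.27  0.032]
```

Call:
servo_tool([
  [0.03,0.02,0.4,0,0,0,94],
  [0.03,0.02,0.75,0,0,0,94],
  [0.03,0.02,1.0,0,0,-0.005,94],
  [0.03,0.02,1.0,0,0,-0.005,94],
  [0.03,0.02,1.0,0,0,-0.005,94],
])

```text
time: 5.15
tool_pos: [0.3669, 0.2685, 0.0689]
ee_rot: [-3.136, 0.002, 1.348]
wrist_force: [1.1, -0.3, 0.4]
width: 0.0937
finger_force: 0.0
```

Call:
servo_tool([
  [0,0,0.2,0,0,0,94],
  [0,0,0.37,0,0,0,94],
  [0,0,0.37,0,0,0,94],
  [0,0,0.37,0,0,0,94],
])

```text
time: 5.48
tool_pos: [0.3681, 0.2702, 0.0343]
ee_rot: [-3.139, -0.001, 1.349]
wrist_force: [0.1, 0.1, 0.3]
width: 0.0939
finger_force: 0.0
```

Call:
servo_tool([
  [0,0,0,0,0,0,40],
  [0,0,0,0,0,0,20],
  [0,0,0,0,0,0,0],
  [0,0,0,0,0,0,0],
  [0,0,0,0,0,0,0],
  [0,0,0,0,0,0,0],
  [0,0,0,0,0,0,0],
  [0,0,0,0,0,0,0],
  [0,0,0,0,0,0,0],
  [0,0,0,0,0,0,0],
])

```text
time: 6.32
tool_pos: [0.3668, 0.2701, 0.0323]
ee_rot: [-3.137, 0.001, 1.35]
wrist_force: [0.2, -0.1, 0.4]
width: 0.031
finger_force: 0.0
```

Call:
servo_tool([
  [0,0,0,0,0,0,0],
  [0,0,0,0,0,0,0],
  [0,0,0,0,0,0,0],
  [0,0,0,0,0,0,0],
  [0,0,0,0,0,0,0],
  [0,0,0,0,0,0,0],
])

```text
time: 6.82
tool_pos: [0.3674, 0.27, 0.0325]
ee_rot: [-3.138, 0.001, 1.35]
wrist_force: [3.1, -0.8, -1.8]
width: 0.0114
finger_force: 30.0
```

Call:
servo_tool([
  [0,0,-0.2,0,0,0,0],
  [0,0,-0.5,0,0,0,0],
  [0,0,-0.8,0,0,0,0],
  [0,0,-1.0,0,0,0,0],
  [0,0,-1.0,0,0,0,0],
  [0,0,-1.0,0,0,0,0],
])

```text
time: 7.32
tool_pos: [0.3669, 0.27, 0.1318]
ee_rot: [-3.136, 0.001, 1.35]
wrist_force: [-0.4, -0.0, -6.7]
width: 0.012
finger_force: 30.0
```

```bash
python3 - <<'E'
from h import *
from bench import robot
import json
p,Q,o=now(robot); print(o["time"],p,o["ee_rot"],o["wrist_force"],o["wrist_torque"],o["width"],o["finger_force"])
im=robot.snapshot("wrist"); cv2.imwrite("pics/w3.png",im[:,:,::-1])
json.dump([p.tolist(),list(map(float,o["ee_rot"]))],open("w3.json","w"))
cv2.imwrite("pics/w3z.png",cv2.resize(im[0:384,120:400,::-1],None,fx=1.5,fy=1.5))
# predicted in tool frame
L=np.array([[.06,.085,.004],[-.06,.085,.004],[.006,.062,.004],[.006,-.062,.004],[.06,-.085,.004],[-.06,-.085,.004]])
T=np.c_[L[:,1],L[:,0],.032-L[:,2]]
cam=wristp(robot.camera_params("wrist"),[0,0,0],[0,0,0]); print(np.round(proj(cam,T),1))
E
```

```text
7.3167 [0.36687596 0.27001814 0.13178546] [-3.13612381e+00  9.86792595e-04  1.35005909e+00] [-0.44075328 -0.04528101 -6.68002673] [-0.11904931 -0.05357961 -0.02343876] 0.011958950230816588 29.99746799468994
[[366.4  82.9]
 [146.2  82.8]
 [267.  125.7]
 [265.3 315.4]
 [344.2 344.4]
 [168.3 344.5]]
```

View pics/w3z.png

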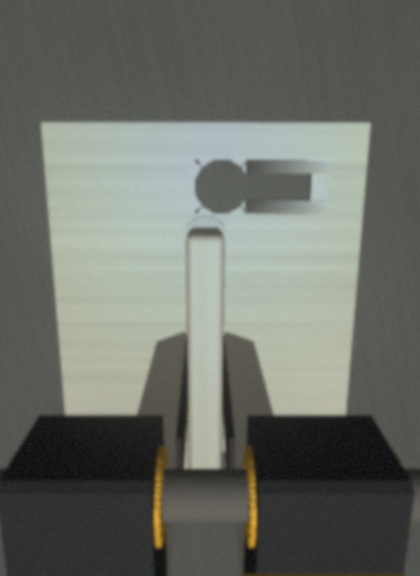

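The cover is held square and centred in the gripper: top corners at (147,81) and (367,81), left hole at (267,125), all within 1 px of prediction. Next I carry it to a hover over the studs.

```bash
python3 - <<'E'
from h import *
from bench import robot
p,Q,o=now(robot)
g=face(FQ,[[.0295,-.0006,.032+.05]])[0]
via=np.array([.42,.22,.23]); print(g)
T=faceTool(FQ[3])
mid=Q*R.from_rotvec((Q.inv()*T).as_rotvec()*.25)
p,Q=steps(p,Q,via,mid,1,2); steps(p,Q,g,T,4,2)
E
```

```text
[0.63556386 0.01463587 0.18477788]
[-0.37, 0.63, -1.0] [-0.11, 0.02, -0.06] | [0.42 0.22 0.23]
[-0.44, 0.57, 0.2] [-0.08, 0.02, -0.05] | [0.474 0.168 0.219]
[-0.5, 0.51, 0.25] [-0.09, 0.02, -0.05] | [0.528 0.117 0.207]
[-0.54, 0.43, 0.31] [-0.08, 0.01, -0.04] | [0.582 0.066 0.196]
[-0.57, 0.35, 0.34] [-0.08, 0.02, -0.05] | [0.636 0.015 0.185]
```

Call:
servo_tool([
  [-0.05,0.1,-0.2,-0.02,0,-0.01,0],
  [-0.15,0.3,-0.5,-0.05,0.01,-0.03,0],
  [-0.28,0.48,-0.8,-0.08,0.02,-0.05,0],
  [-0.37,0.63,-1.0,-0.11,0.02,-0.06,0],
  [-0.37,0.63,-1.0,-0.11,0.02,-0.06,0],
])

```text
time: 7.78
tool_pos: [0.4241, 0.2183, 0.2377]
ee_rot: [2.961, -0.024, 1.445]
wrist_force: [1.2, 0.1, -5.5]
width: 0.0115
finger_force: 30.0
```

Call:
servo_tool([
  [-0.15,0.19,0.07,-0.03,0.01,-0.02,0],
  [-0.3,0.38,0.14,-0.06,0.01,-0.04,0],
  [-0.44,0.57,0.2,-0.08,0.02,-0.05,0],
])

```text
time: 8.03
tool_pos: [0.4733, 0.1687, 0.2182]
ee_rot: [2.848, -0.033, 1.533]
wrist_force: [-1.1, -0.6, -6.9]
width: 0.0119
finger_force: 30.0
```

Call:
servo_tool([
  [-0.17,0.17,0.08,-0.03,0.01,-0.02,0],
  [-0.33,0.34,0.16,-0.06,0.01,-0.04,0],
  [-0.5,0.51,0.25,-0.09,0.02,-0.05,0],
])

```text
time: 8.28
tool_pos: [0.5275, 0.1168, 0.2072]
ee_rot: [2.704, -0.035, 1.617]
wrist_force: [0.1, 1.3, -6.0]
width: 0.0115
finger_force: 30.0
```

Call:
servo_tool([
  [-0.18,0.14,0.1,-0.03,0,-0.01,0],
  [-0.36,0.28,0.2,-0.06,0.01,-0.03,0],
  [-0.54,0.43,0.31,-0.08,0.01,-0.04,0],
])

```text
time: 8.53
tool_pos: [0.5808, 0.0651, 0.1942]
ee_rot: [2.579, -0.019, 1.679]
wrist_force: [0.3, 0.4, -6.5]
width: 0.0116
finger_force: 30.0
```

Call:
servo_tool([
  [-0.19,0.12,0.11,-0.03,0,-0.01,0],
  [-0.36,0.22,0.22,-0.06,0.01,-0.03,0],
  [-0.5,0.31,0.3,-0.08,0.02,-0.05,0],
  [-0.57,0.35,0.34,-0.08,0.02,-0.05,0],
  [-0.57,0.35,0.34,-0.08,0.02,-0.05,0],
  [-0.57,0.35,0.34,-0.08,0.02,-0.05,0],
])

```text
time: 9.03
tool_pos: [0.6357, 0.015, 0.1858]
ee_rot: [2.451, -0.0, 1.759]
wrist_force: [-0.7, -0.3, -6.2]
width: 0.0121
finger_force: 30.0
```

```bash
cat >> h.py <<'E'
def rep(robot):
    "tool state in face frame: cover origin (x,y,z), rotation error in tool axes, force in face axes"
    p,Q,o=now(robot); F=faceR(FQ[3]); c=F.T@(p+Q.apply([.0006,0,.032])-FQ[:3])
    e=(Q.inv()*faceTool(FQ[3])).as_rotvec()
    f=F.T@(np.array(o["wrist_force"])-[0,0,-6.3])
    print("t",round(o["time"],2),"cover mm",np.round(c*1e3,1),"rot err",np.round(e,4),"f",np.round(f,1),"tq tool",np.round(Q.inv().apply(o["wrist_torque"]),2),round(o["width"]*1e3,1))
E
python3 - <<'E'
from h import *
from bench import robot
import json
rep(robot); p,Q,o=now(robot)
im=robot.snapshot("wrist"); cv2.imwrite("pics/w4.png",im[:,:,::-1])
ims=robot.snapshot("scene")
a=cv2.resize(im[60:330,150:370,::-1],(440,540)); b=cv2.resize(ims[140:260,235:355,::-1],(360,360)); b=cv2.copyMakeBorder(b,0,180,0,0,0)
cv2.imwrite("pics/w4z.png",np.hstack([a,b]))
print(o["joint_positions"])
E
```

```text
t 9.03 cover mm [30.1  0.2 50.6] rot err [-0.0074  0.0032 -0.0041] f [-0.5 -0.2  0.5] tq tool [ 0.94  0.01 -0.01] 12.1
[-0.19064012 -0.13864802  1.81820206  0.3236681   0.83372023 -0.51901908]
```

View pics/w4z.png

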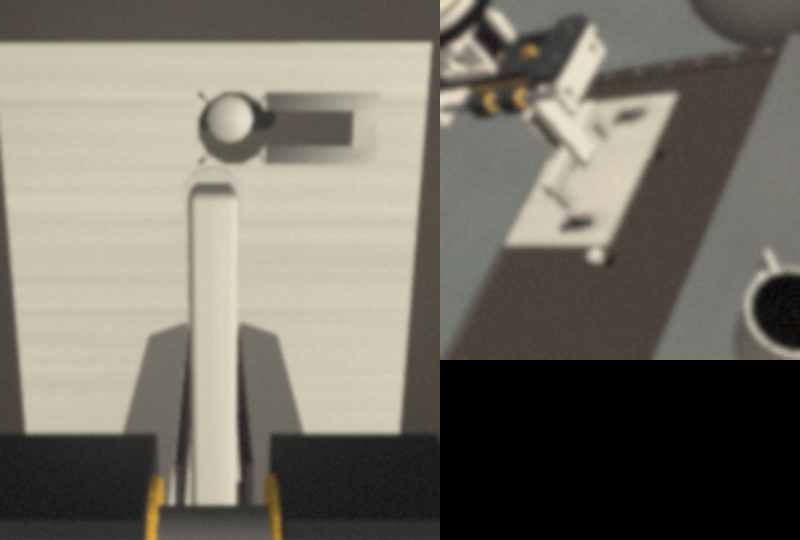

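Through the left hole the stud head shows at about (265,119) in the full image, with the hole centre at (266.5,123.5).

```bash
python3 - <<'E'
from h import *
from bench import robot
P=robot.camera_params("wrist"); T=P["tool_from_camera"]
g=cv2.cvtColor(cv2.imread("pics/w4.png"),6)
roi=g[105:142,247:285]; print(roi.min(),roi.max())
c=cv2.HoughCircles(cv2.resize(roi,None,fx=4,fy=4,interpolation=2),cv2.HOUGH_GRADIENT,1,8,param1=60,param2=15,minRadius=30,maxRadius=80)
if c is not None:
    for q in c[0][:6]: print("circ",q[0]/4+247,q[1]/4+105,q[2]/4)
def bp(u,v,z):
    d=T[:3,:3]@np.linalg.inv(P["camera_matrix"])@[u,v,1]; t=(z-T[2,3])/d[2]; return (T[:3,3]+d*t)*1e3
print("hole",bp(266.5,123.5,.028))
for z in(.068,.071,.074): print("stud",z,bp(265,119,z))
E
```

```text
50 223
circ 266.375 123.375 17.575
circ 263.625 118.625 11.975
circ 268.375 124.125 19.025
circ 265.625 119.875 11.35
circ 264.625 124.625 16.275
circ 266.875 126.625 18.475
hole [63.29771717  5.51350598 28.        ]
stud 0.068 [63.31501673  5.70249088 68.        ]
stud 0.071 [63.13001705  5.78144808 71.        ]
stud 0.074 [62.94501737  5.86040527 74.        ]
```

Call:
servo_tool([
  [0,0,0.1,-0.005,0.002,-0.003,0],
  [0,0,0.2,-0.005,0.002,-0.003,0],
  [0,0,0.28,-0.005,0.002,-0.003,0],
  [0,0,0.3,-0.005,0.002,-0.003,0],
  [0,0,0.3,-0.005,0.002,-0.003,0],
  [0,0,0.3,-0.005,0.002,-0.003,0],
])

```text
time: 9.63
tool_pos: [0.6557, 0.0187, 0.1646]
ee_rot: [2.439, 0.002, 1.765]
wrist_force: [-0.7, 0.6, -6.6]
width: 0.0115
finger_force: 30.0
```

```bash
python3 - <<'E'
from h import *
from bench import robot
rep(robot)
E
```

```text
t 9.63 cover mm [32.4  0.1 21.4] rot err [0.0049 0.0008 0.0023] f [-0.6  0.7  0.1] tq tool [ 0.97 -0.02 -0.04] 11.5
```

Call:
servo_tool([
  [0,0,0.01,0,0,0,0],
  [0,0,0.02,0,0,0,0],
  [0,0,0.03,0,0,0,0],
  [0,0,0.04,0,0,0,0],
  [0,0,0.04,0,0,0,0],
])

```text
time: 10.05
tool_pos: [0.6583, 0.0187, 0.1618]
ee_rot: [2.438, 0.002, 1.764]
wrist_force: [-0.4, -0.0, -6.2]
width: 0.0116
finger_force: 30.0
```

Call:
servo_tool([
  [0,0,0.01,0,0,0,0],
  [0,0,0.02,0,0,0,0],
  [0,0,0.03,0,0,0,0],
  [0,0,0.03,0,0,0,0],
])

```text
time: 10.38
tool_pos: [0.6602, 0.0191, 0.1593]
ee_rot: [2.438, 0.002, 1.765]
wrist_force: [-0.5, -0.3, -6.6]
width: 0.0119
finger_force: 30.0
```

```bash
python3 - <<'E'
from h import *
from bench import robot
rep(robot)
E
```

```text
t 10.38 cover mm [32.4 -0.3 14.4] rot err [0.0052 0.0012 0.002 ] f [-0.7 -0.2  0.1] tq tool [ 1.04 -0.02 -0.03] 11.9
```

```bash
python3 - <<'E'
from h import *
from bench import robot
rep(robot); im=robot.snapshot("wrist"); cv2.imwrite("pics/w5.png",im[:,:,::-1]); rep(robot)
cv2.imwrite("pics/w5z.png",cv2.resize(im[85:165,225:345,::-1],None,fx=6,fy=6,interpolation=2))
E
```

```text
t 10.38 cover mm [32.4 -0.3 14.4] rot err [0.0052 0.0012 0.002 ] f [-0.7 -0.2  0.1] tq tool [ 1.04 -0.02 -0.03] 11.9
t 10.43 cover mm [32.5 -0.3 14.4] rot err [0.0053 0.0012 0.0021] f [0.  0.8 0.2] tq tool [ 1.06 -0.04 -0.01] 12.1
```

View pics/w5z.png

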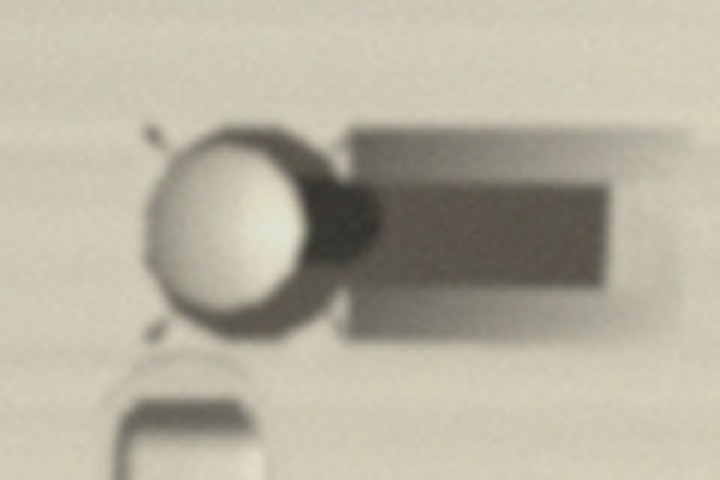

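The stud head is at about (262.7,122.7) and the hole centre at (266.2,123.7), so the cover sits about 2 mm too far up the slope.

```bash
python3 - <<'E'
from h import *
from bench import robot
P=robot.camera_params("wrist"); T=P["tool_from_camera"]
def bp(u,v,z):
    d=T[:3,:3]@np.linalg.inv(P["camera_matrix"])@[u,v,1]; t=(z-T[2,3])/d[2]; return (T[:3,3]+d*t)*1e3
print("hole",bp(266.2,123.7,.028))
for z in(.038,.042): print("stud",z,bp(262.7,122.7,z))
E
```

```text
hole [63.18863322  5.3448228  28.        ]
stud 0.038 [63.01761641  3.56533594 38.        ]
stud 0.042 [62.72805898  3.64372047 42.        ]
```

Call:
servo_tool([
  [-0.002,-0.009,-0.01,0.002,0,0,0],
  [-0.003,-0.017,-0.01,0.003,0,0,0],
  [-0.003,-0.017,0,0.003,0,0,0],
  [-0.003,-0.017,0,0.003,0,0,0],
])

```text
time: 10.77
tool_pos: [0.659, 0.0185, 0.1584]
ee_rot: [2.443, 0.002, 1.764]
wrist_force: [0.3, 0.5, -5.4]
width: 0.0116
finger_force: 30.0
```

Call:
servo_tool([
  [0,0,0.01,0,0,0,0],
  [0,0,0.02,0,0,0,0],
  [0,0,0.03,0,0,0,0],
  [0,0,0.03,0,0,0,0],
])

```text
time: 11.1
tool_pos: [0.6608, 0.019, 0.1558]
ee_rot: [2.443, 0.002, 1.765]
wrist_force: [-0.6, 1.0, -5.9]
width: 0.0118
finger_force: 30.0
```

```bash
python3 - <<'E'
from h import *
from bench import robot
rep(robot)
E
```

```text
t 11.1 cover mm [30.5 -0.6 11.3] rot err [0.0004 0.0012 0.002 ] f [-0.1  1.1  0.6] tq tool [ 1.01 -0.11 -0.01] 11.8
```

Call:
servo_tool([
  [0,0,0.01,0,0,0,0],
  [0,0,0.02,0,0,0,0],
  [0,0,0.03,0,0,0,0],
  [0,0,0.03,0,0,0,0],
])

```text
time: 11.43
tool_pos: [0.6628, 0.0193, 0.1536]
ee_rot: [2.443, 0.002, 1.765]
wrist_force: [0.4, 0.7, -5.6]
width: 0.012
finger_force: 30.0
```

Call:
servo_tool([
  [0,0,0.01,0,0,0,0],
  [0,0,0.02,0,0,0,0],
  [0,0,0.02,0,0,0,0],
])

```text
time: 11.68
tool_pos: [0.664, 0.0196, 0.1521]
ee_rot: [2.443, 0.002, 1.765]
wrist_force: [-0.7, -0.6, -6.4]
width: 0.0121
finger_force: 30.0
```

```bash
python3 - <<'E'
from h import *
from bench import robot
rep(robot); im=robot.snapshot("wrist"); cv2.imwrite("pics/w6.png",im[:,:,::-1])
cv2.imwrite("pics/w6z.png",cv2.resize(im[85:165,225:345,::-1],None,fx=6,fy=6,interpolation=2))
E
```

```text
t 11.68 cover mm [30.6 -0.6  6.4] rot err [0.0006 0.0012 0.0021] f [-0.7 -0.5  0.4] tq tool [ 1.04 -0.02 -0.09] 12.1
```

View pics/w6z.png

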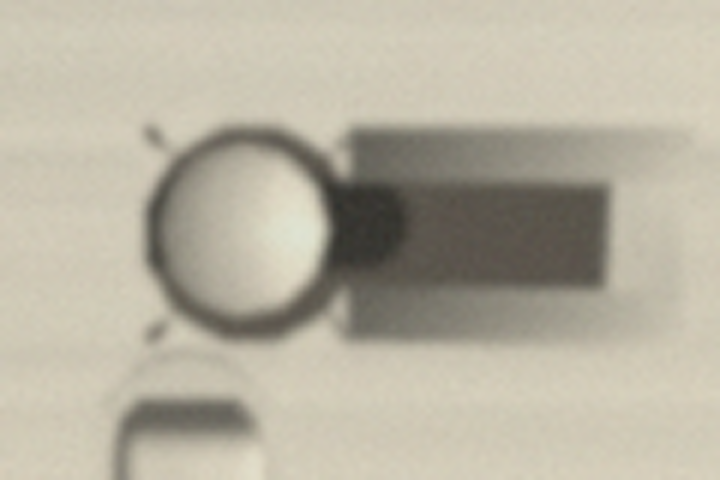

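The head is now centred in the hole (245,230 against 247,232 in the crop). I'll ease down to contact.

Call:
servo_tool([
  [0,0,0.01,0,0,0,0],
  [0,0,0.02,0,0,0,0],
  [0,0,0.02,0,0,0,0],
])

```text
time: 11.98
tool_pos: [0.6653, 0.0198, 0.1506]
ee_rot: [2.443, 0.002, 1.765]
wrist_force: [-0.6, -0.8, -5.9]
width: 0.0119
finger_force: 30.0
```

Call:
servo_tool([
  [0,0,0.01,0,0,0,0],
  [0,0,0.01,0,0,0,0],
  [0,0,0.01,0,0,0,0],
])

```text
time: 12.23
tool_pos: [0.6659, 0.0199, 0.15]
ee_rot: [2.443, 0.002, 1.764]
wrist_force: [-0.0, 0.1, -7.0]
width: 0.0119
finger_force: 30.0
```

```bash
python3 - <<'E'
from h import *
from bench import robot
rep(robot)
E
```

```text
t 12.23 cover mm [30.7 -0.7  3.5] rot err [0.0008 0.0013 0.002 ] f [-0.5  0.1 -0.5] tq tool [ 1.02 -0.03 -0.06] 11.9
```

Call:
servo_tool([
  [0,0,0.005,0,0,0,0],
  [0,0,0.01,0,0,0,0],
  [0,0,0.01,0,0,0,0],
])

```text
time: 12.48
tool_pos: [0.6665, 0.0201, 0.1492]
ee_rot: [2.443, 0.002, 1.765]
wrist_force: [0.2, -0.2, -6.8]
width: 0.0118
finger_force: 30.0
```

Call:
servo_tool([
  [0,0,0.005,0,0,0,0],
  [0,0,0.01,0,0,0,0],
  [0,0,0.01,0,0,0,0],
])

```text
time: 12.73
tool_pos: [0.6672, 0.0202, 0.1484]
ee_rot: [2.443, 0.002, 1.765]
wrist_force: [0.4, -0.9, -6.3]
width: 0.0116
finger_force: 30.0
```

```bash
python3 - <<'E'
from h import *
from bench import robot
rep(robot)
E
```

```text
t 12.73 cover mm [30.7 -0.7  1.5] rot err [0.0007 0.0013 0.0021] f [ 0.1 -0.9 -0.2] tq tool [ 1.06 -0.03 -0.02] 11.6
```

Call:
servo_tool([
  [0,0,0.005,0,0,0,0],
  [0,0,0.01,0,0,0,0],
  [0,0,0.01,0,0,0,0],
])

```text
time: 12.98
tool_pos: [0.6678, 0.0203, 0.1476]
ee_rot: [2.443, 0.002, 1.765]
wrist_force: [0.2, -0.4, -6.6]
width: 0.0117
finger_force: 30.0
```

Call:
servo_tool([
  [0,0,0.003,0,0,0,0],
  [0,0,0.005,0,0,0,0],
  [0,0,0.005,0,0,0,0],
])

```text
time: 13.23
tool_pos: [0.6681, 0.0204, 0.1473]
ee_rot: [2.443, 0.002, 1.765]
wrist_force: [-0.1, -0.2, -6.5]
width: 0.0121
finger_force: 30.0
```

```bash
python3 - <<'E'
from h import *
from bench import robot
rep(robot)
E
```

```text
t 13.23 cover mm [30.8 -0.7  0.1] rot err [0.0008 0.0013 0.0021] f [-0.2 -0.2  0. ] tq tool [ 1.06 -0.06 -0.08] 12.1
```

Call:
servo_tool([
  [0,0,0.003,0,0,0,0],
  [0,0,0.005,0,0,0,0],
  [0,0,0.005,0,0,0,0],
])

```text
time: 13.48
tool_pos: [0.6684, 0.0204, 0.1469]
ee_rot: [2.443, 0.002, 1.764]
wrist_force: [-0.5, -0.0, -6.3]
width: 0.0116
finger_force: 30.0
```

Call:
servo_tool([
  [0,0,0.003,0,0,0,0],
  [0,0,0.005,0,0,0,0],
  [0,0,0.005,0,0,0,0],
])

```text
time: 13.73
tool_pos: [0.6687, 0.0205, 0.1466]
ee_rot: [2.443, 0.002, 1.765]
wrist_force: [-0.1, -0.6, -5.9]
width: 0.0118
finger_force: 30.0
```

Call:
servo_tool([
  [0,0,0.003,0,0,0,0],
  [0,0,0.005,0,0,0,0],
  [0,0,0.005,0,0,0,0],
])

```text
time: 13.98
tool_pos: [0.669, 0.0206, 0.1463]
ee_rot: [2.443, 0.002, 1.765]
wrist_force: [-1.1, 0.3, -5.7]
width: 0.0117
finger_force: 30.0
```

Call:
servo_tool([
  [0,0,0.003,0,0,0,0],
  [0,0,0.005,0,0,0,0],
  [0,0,0.005,0,0,0,0],
])

```text
time: 14.23
tool_pos: [0.6691, 0.0206, 0.1461]
ee_rot: [2.443, 0.002, 1.765]
wrist_force: [-5.1, -0.0, -3.8]
width: 0.0117
finger_force: 30.0
```

```bash
python3 - <<'E'
from h import *
from bench import robot
rep(robot)
E
```

```text
t 14.23 cover mm [30.8 -0.6 -1.6] rot err [0.0006 0.0013 0.0023] f [-2.2  1.   5.2] tq tool [ 1.22 -0.   -0.01] 11.7
```

Call:
servo_tool([
  [0,0,0.003,0,0,0,0],
  [0,0,0.003,0,0,0,0],
  [0,0,0.003,0,0,0,0],
])

```text
time: 14.48
tool_pos: [0.6691, 0.0206, 0.1461]
ee_rot: [2.443, 0.003, 1.765]
wrist_force: [-7.1, -0.8, -1.7]
width: 0.0118
finger_force: 30.0
```

```bash
python3 - <<'E'
from h import *
from bench import robot
rep(robot)
E
```

```text
t 14.48 cover mm [30.7 -0.6 -1.6] rot err [0.0005 0.0012 0.0025] f [-2.5  0.6  8. ] tq tool [ 1.34  0.01 -0.06] 11.8
```

Call:
servo_tool([
  [0,-0.02,-0.004,0,0,0,0],
  [0,-0.05,-0.004,0,0,0,0],
  [0,-0.08,-0.004,0,0,0,0],
  [0,-0.11,-0.004,0,0,0,0],
  [0,-0.14,-0.004,0,0,0,0],
  [0,-0.15,-0.004,0,0,0,0],
  [0,-0.15,-0.004,0,0,0,0],
])

```text
time: 15.07
tool_pos: [0.658, 0.0181, 0.1365]
ee_rot: [2.442, 0.003, 1.764]
wrist_force: [-2.7, -0.9, -3.3]
width: 0.0121
finger_force: 30.0
```

```bash
python3 - <<'E'
from h import *
from bench import robot
rep(robot)
E
```

```text
t 15.07 cover mm [15.9 -0.9 -1.6] rot err [0.0014 0.0018 0.0021] f [-0.3 -0.3  4.1] tq tool [ 0.74 -0.14 -0.02] 12.1
```

Call:
servo_tool([
  [0,-0.02,0,0,0,0,0],
  [0,-0.04,0,0,0,0,0],
  [0,-0.06,0,0,0,0,0],
  [0,-0.08,0,0,0,0,0],
  [0,-0.08,0,0,0,0,0],
])

```text
time: 15.48
tool_pos: [0.6521, 0.017, 0.1315]
ee_rot: [2.442, 0.003, 1.764]
wrist_force: [-2.2, 0.1, -0.9]
width: 0.0117
finger_force: 30.0
```

```bash
python3 - <<'E'
from h import *
from bench import robot
rep(robot)
E
```

```text
t 15.48 cover mm [ 8.1 -0.9 -1.6] rot err [0.0018 0.0017 0.002 ] f [1.8 0.5 5.5] tq tool [ 0.58 -0.12 -0.01] 11.7
```

Call:
servo_tool([
  [0,-0.01,0,0,0,0,0],
  [0,-0.02,0,0,0,0,0],
  [0,-0.03,0,0,0,0,0],
  [0,-0.03,0,0,0,0,0],
])

```text
time: 15.82
tool_pos: [0.6503, 0.0166, 0.13]
ee_rot: [2.441, 0.003, 1.764]
wrist_force: [1.7, 0.8, -1.4]
width: 0.0115
finger_force: 30.0
```

```bash
python3 - <<'E'
from h import *
from bench import robot
rep(robot)
E
```

```text
t 15.82 cover mm [ 5.8 -0.9 -1.5] rot err [0.0027 0.0018 0.0021] f [4.6 0.5 2.6] tq tool [ 0.14 -0.09 -0.05] 11.5
```

Call:
servo_tool([
  [0,-0.01,0,0,0,0,0],
  [0,-0.02,0,0,0,0,0],
  [0,-0.03,0,0,0,0,0],
  [0,-0.03,0,0,0,0,0],
])

```text
time: 16.15
tool_pos: [0.6479, 0.0162, 0.1279]
ee_rot: [2.441, 0.003, 1.764]
wrist_force: [1.8, 0.7, -0.1]
width: 0.0118
finger_force: 30.0
```

```bash
python3 - <<'E'
from h import *
from bench import robot
rep(robot)
E
```

```text
t 16.15 cover mm [ 2.5 -0.9 -1.6] rot err [0.0022 0.0017 0.0021] f [5.5 0.3 3.5] tq tool [-0.16 -0.03 -0.06] 11.8
```

Call:
servo_tool([
  [0,-0.005,0,0,0,0,0],
  [0,-0.01,0,0,0,0,0],
  [0,-0.015,0,0,0,0,0],
  [0,-0.015,0,0,0,0,0],
])

```text
time: 16.48
tool_pos: [0.6468, 0.016, 0.1269]
ee_rot: [2.441, 0.003, 1.764]
wrist_force: [3.0, 1.1, 0.4]
width: 0.0118
finger_force: 30.0
```

```bash
python3 - <<'E'
from h import *
from bench import robot
rep(robot)
E
```

```text
t 16.48 cover mm [ 1.1 -0.9 -1.6] rot err [0.0022 0.0017 0.0021] f [6.7 0.6 3.1] tq tool [-0.29  0.02  0.03] 11.8
```

Call:
servo_tool([
  [0,-0.005,0,0,0,0,0],
  [0,-0.01,0,0,0,0,0],
  [0,-0.01,0,0,0,0,0],
])

```text
time: 16.73
tool_pos: [0.646, 0.0158, 0.1263]
ee_rot: [2.441, 0.003, 1.764]
wrist_force: [4.1, 0.7, 1.5]
width: 0.0121
finger_force: 30.0
```

```bash
python3 - <<'E'
from h import *
from bench import robot
rep(robot)
E
```

```text
t 16.73 cover mm [-0.  -0.9 -1.6] rot err [0.0021 0.0017 0.0022] f [ 8.2 -0.1  3.4] tq tool [-0.38 -0.02 -0.09] 12.1
```

Call:
servo_tool([
  [0,-0.003,0,0,0,0,0],
  [0,-0.005,0,0,0,0,0],
  [0,-0.005,0,0,0,0,0],
])

```text
time: 16.98
tool_pos: [0.6457, 0.0157, 0.126]
ee_rot: [2.441, 0.003, 1.764]
wrist_force: [4.1, 2.3, 1.2]
width: 0.0118
finger_force: 30.0
```

```bash
python3 - <<'E'
from h import *
from bench import robot
rep(robot)
E
```

```text
t 16.98 cover mm [-0.4 -0.9 -1.6] rot err [0.0023 0.0017 0.0021] f [8.3 1.5 2.8] tq tool [-0.62 -0.01 -0.04] 11.8
```

Call:
servo_tool([
  [0,-0.003,0,0,0,0,0],
  [0,-0.005,0,0,0,0,0],
  [0,-0.005,0,0,0,0,0],
])

```text
time: 17.23
tool_pos: [0.6456, 0.0157, 0.1259]
ee_rot: [2.441, 0.003, 1.764]
wrist_force: [5.6, 0.9, 1.3]
width: 0.0118
finger_force: 30.0
```

```bash
python3 - <<'E'
from h import *
from bench import robot
rep(robot)
E
```

```text
t 17.23 cover mm [-0.6 -0.9 -1.6] rot err [0.0029 0.0017 0.0019] f [ 9.2 -0.2  2.1] tq tool [-0.75  0.06 -0.02] 11.8
```

Call:
servo_tool([
  [0,-0.003,0,0,0,0,0],
  [0,-0.005,0,0,0,0,0],
  [0,-0.005,0,0,0,0,0],
])

```text
time: 17.48
tool_pos: [0.6454, 0.0157, 0.1258]
ee_rot: [2.44, 0.002, 1.764]
wrist_force: [6.6, 2.5, 1.7]
width: 0.0114
finger_force: 30.0
```

```bash
python3 - <<'E'
from h import *
from bench import robot
rep(robot)
E
```

```text
t 17.48 cover mm [-0.7 -0.9 -1.6] rot err [0.0035 0.0017 0.0016] f [10.5  1.2  1.7] tq tool [-0.86  0.08  0.04] 11.4
```

Call:
servo_tool([
  [0,-0.003,0,0,0,0,0],
  [0,-0.005,0,0,0,0,0],
  [0,-0.005,0,0,0,0,0],
])

```text
time: 17.73
tool_pos: [0.6453, 0.0157, 0.1257]
ee_rot: [2.439, 0.002, 1.764]
wrist_force: [7.4, 3.4, 1.0]
width: 0.0116
finger_force: 30.0
```

```bash
python3 - <<'E'
from h import *
from bench import robot
rep(robot)
im=robot.snapshot("wrist"); cv2.imwrite("pics/w7.png",im[:,:,::-1])
cv2.imwrite("pics/w7z.png",cv2.resize(im[85:165,225:345,::-1],None,fx=6,fy=6,interpolation=2))
E
```

```text
t 17.73 cover mm [-0.9 -0.8 -1.6] rot err [0.0041 0.0017 0.0014] f [10.7  1.9  0.5] tq tool [-0.93  0.1   0.08] 11.6
```

View pics/w7z.png

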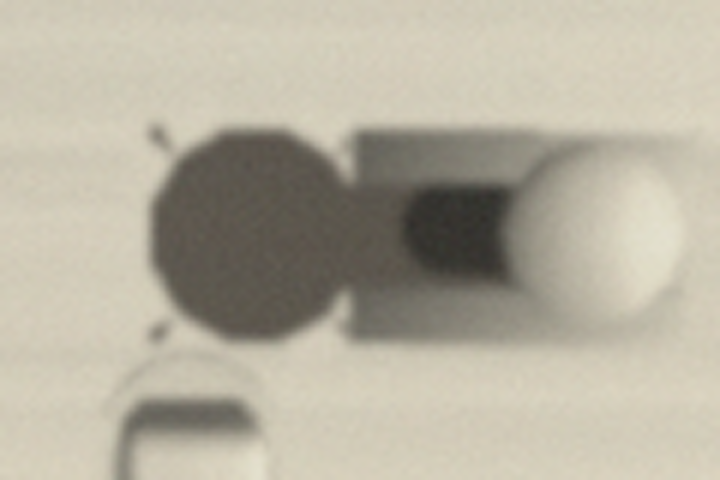

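The head now sits at the slot's far end: about (324,124) in the full image, with the hole at (266.8,124).

```bash
python3 - <<'E'
from h import *
from bench import robot
P=robot.camera_params("wrist"); T=P["tool_from_camera"]
def bp(u,v,z):
    d=T[:3,:3]@np.linalg.inv(P["camera_matrix"])@[u,v,1]; t=(z-T[2,3])/d[2]; return np.round((T[:3,3]+d*t)*1e3,1)
print("hole",bp(266.8,124,.028),"slot end",bp(225+608/6,123.7,.028))
for z in(.019,.022,.025): print("stud",z,bp(225+594/6,123.7,z))
print("earlier centred stud",bp(225+245/6,123.3,.022+.005))
E
```

```text
hole [63.   5.7 28. ] slot end [63.2 39.2 28. ]
stud 0.019 [63.9 36.1 19. ]
stud 0.022 [63.7 36.7 22. ]
stud 0.025 [63.4 37.3 25. ]
earlier centred stud [63.5  5.1 27. ]
```

Call:
servo_tool([
  [0,0,0,0,0,0,20],
  [0,0,0,0,0,0,30],
  [0,0,0,0,0,0,40],
  [0,0,0,0,0,0,50],
  [0,0,0,0,0,0,50],
  [0,0,0,0,0,0,50],
  [0,0,0,0,0,0,50],
])

```text
time: 18.37
tool_pos: [0.6439, 0.0156, 0.124]
ee_rot: [2.443, 0.002, 1.765]
wrist_force: [0.2, -0.4, -0.4]
width: 0.0498
finger_force: 0.0
```

```bash
python3 - <<'E'
from h import *
from bench import robot
rep(robot)
im=robot.snapshot("wrist"); cv2.imwrite("pics/w8.png",im[:,:,::-1])
E
```

```text
t 18.37 cover mm [-3.2 -0.7 -2. ] rot err [0.0002 0.0012 0.002 ] f [ 3.9 -0.4  4.5] tq tool [ 0.21 -0.04 -0.06] 49.8
```

Call:
servo_tool([
  [0,0.02,-0.1,0,0,0,50],
  [0,0.02,-0.3,0,0,0,50],
  [0,0.02,-0.6,0,0,0,60],
  [0,0.02,-0.9,0,0,0,80],
  [0,0.02,-1.0,0,0,0,94],
  [0,0.02,-1.0,0,0,0,94],
  [0,0.02,-1.0,0,0,0,94],
])

```text
time: 19.0
tool_pos: [0.5826, 0.0035, 0.2029]
ee_rot: [2.441, 0.003, 1.764]
wrist_force: [1.1, 0.5, -0.4]
width: 0.0797
finger_force: 0.0
```

```bash
python3 - <<'E'
from h import *
from bench import robot
p,Q,o=now(robot); rep(robot)
im=robot.snapshot("wrist"); cv2.imwrite("pics/w9.png",im[:,:,::-1])
cam=wristp(robot.camera_params("wrist"),p,o["ee_rot"])
FN=FQ.copy(); FN[:3]+=faceR(FQ[3])@[0,0,-.0016]
pr=proj(cam,face(FN,[[.036,.062,.011],[.036,-.062,.011],[.06,.085,.004],[-.06,.085,.004],[.06,-.085,.004],[-.06,-.085,.004],[.006,.062,.004],[.006,-.062,.004]])); print(np.round(pr))
x0,y0=pr.min(0).astype(int)-15; x1,y1=pr.max(0).astype(int)+15
s=im[max(y0,0):y1,max(x0,0):x1,::-1]; f=min(780/s.shape[1],590/s.shape[0]); print(x0,y0,f); cv2.imwrite("pics/w9z.png",cv2.resize(s,None,fx=f,fy=f,interpolation=2))
E
```

```text
t 19.0 cover mm [-0.3 -0.9 98.7] rot err [0.0023 0.0022 0.0022] f [4.7 0.3 3.7] tq tool [ 0.21 -0.03 -0.03] 79.7
[[300. 115.]
 [295. 251.]
 [329.  86.]
 [185.  86.]
 [318. 269.]
 [195. 269.]
 [264. 114.]
 [263. 247.]]
169 70 2.7699530516431925
```

View pics/w9z.png

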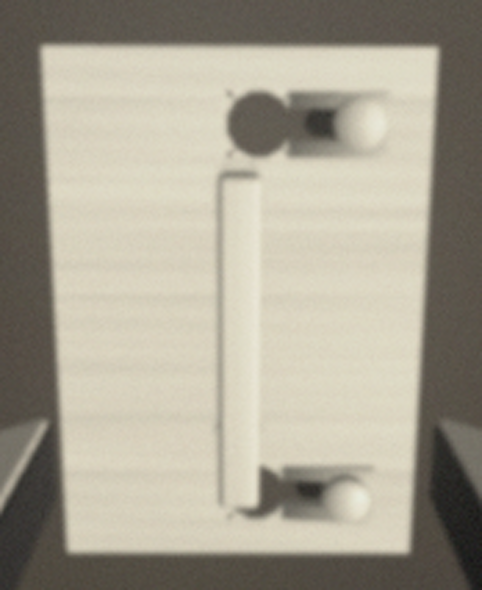

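Both heads sit at the slot ends (full image about (299,115) and (294,250), home prediction (300,115) and (295,251)). The plate lies flat and the gripper is clear.

```bash
python3 -c "
from bench import robot
print(robot.close_job())"
```

```text
the job is handed in; nothing more can be done
None
```

I hung the cover over both studs, slid it home until the heads reached the slot ends, released it and handed the job in at about 19 s of the 67 s; the judge's verdict isn't shown to me.

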